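Slide the cutting board home on the cobbler's bench

TASK

Push the small cutting board along its rails with a fingertip until you feel it drop into its locating notches and lie flat on the rails. Then push the steel keeper across by its peg, so that it lies squarely over the board and locks it down. Do not lift the board, do not touch the little tin that stands on it, and leave the other things on the bench where they are.

Things in the scene. Friction and masses are not known exactly. Their poses are not given: they have to be found in the camera images.
- frame: Wooden frame fixed to the bench, 300 x 148 mm. Origin on the bench, midway between the rails, below the centre of the board when home. x = the way the board is pushed home, z up. Two rails along x, from x = -210 to +85 mm, tops 30 mm above the bench, 28 to 62 mm either side of the middle, open between; outside each a 10 mm wide guide lip, 43 mm high.
- home (a point): Where the centre of the board's underside lies once home: fixed, above the frame's origin, level with the rail tops (30 mm). Each rail has two lanes side by side, with upright-walled notches 26 mm long, 10 mm deep: inner lane at frame x = +50 mm, outer at x = -50 mm. All four feet of the board meet their notches at once; it drops 8 mm and has 3 mm play each way.
- board: Loose plywood cutting board, white top face, 140 (x) x 120 (y) x 12 mm, about 0.4 kg, axes parallel to the frame's. Origin: centre of the plate's underside. It rides on four feet 20 mm long, 8 mm high (underside 38, top 50 mm above the bench); starts 60 to 130 mm short of home. Home, it lies on the rails: underside 30, top 42 mm.
- push (a point): Middle of the board's rear edge (board x = -70 mm, 6 mm above its underside), free to reach from behind and above. The board slides with a few N (up to about 8); with its feet in the notches it goes no farther. Pressed hard by a fingertip it may hang on it by friction, and falls when the finger backs off.
- tin: Closed round tin, 47 mm across, 35 mm high, 0.12 kg, standing loose on the board, on the half (board +y) away from the keeper. Origin at the centre of its underside.
- keeper (a joint): Angle of the steel keeper about its upright pivot, rad. 0: it points along the frame's -x, clear of the board; grows as it swings (clockwise from above) to frame +y, over the board; 1.57: squarely across the rails; stop at 1.65. Starts between -0.35 and 0.15; stiff (about 1 N at the peg), stays where left. It fouls the board if swung before the board is down.
- pivot (a point): The keeper's pivot, on top of the keeper bar: fixed to the frame at frame x = 25, y = -88 mm, 53 mm above the bench. The bar is 14 mm wide and 8 mm thick (45 to 53 mm above the bench) and reaches 56 mm from the pivot.
- peg (a point): Top centre of the upright round steel peg on the keeper's end: 12 mm diameter, 45 mm from the pivot, from the top of the bar (53 mm) to 86 mm above the bench.
- jar: Bystander: amber glass jar with a steel cap, 72 mm across, 95 mm high, left of the frame. Origin at the centre of its underside.
- hammer: Bystander: hammer, 240 mm long, lying on the bench to the right of the frame.
- can: Bystander: closed steel can, 66 mm across, 80 mm high, left of the frame, farther from the robot than the jar. Origin at the centre of its underside.
Things that resemble listed ones, but are neither listed nor needed, are in the scene too. Of the things that look like the board, the largest one is meant.

How it is judged:
By the outcome, as a careful person would: the job done as asked, in the order asked, and still so for the second after the job is handed in, with the robot touching nothing.
It also fails if it takes over 51 s, if anything falls off the work surface, if the arm or the gripper's body presses on something with over 40 N, if the wrist force passes 120 N, or if a joint passes its speed limit or range.

ROBOT

A 6-joint arm with a two-finger parallel gripper is mounted at the origin on the work surface. World frame = base frame: x ahead of the robot, y to its left, z up, the work surface at z = 0. Lengths are in m, angles in rad, forces in N, time in s.
With the tool pointing down it reaches from about 0.25 to 0.8 m from the base axis. Payload 8.5 kg.
Tool frame: the origin (TCP) lies on the front face of the gripper's body, between the roots of the fingers; the fingertips stand 73 mm ahead of it and the grasp point (between the pads) lies 54 mm ahead of it (tip_extent is the distance from the TCP to the fingertips, in m); z points along the fingers, y is the direction in which the jaws open and shut (so a half turn about z gives the same grasp; the last joint's range is limited). The gripper opens to 85 mm and grips with 20 to 120 N. Pads are 22 mm wide; open, the fingers measure 114 mm over their backs; the gripper's body (76 mm by 85 mm) begins 54 mm behind the grasp point. The pads swing forward as they close: fully open they stand 13 mm farther back than shut.
Start: joints at [1.249, 0.238, -0.013, 1.319, 0, 1.571], TCP at [0.166, 0.498, 0.304] pointing down, gripper open.
Joint ranges: [-2.66, 2.66], [-1.03, 1.9], [-1.14, 1.46], [-1.82, 2.27], [-1.45, 1.34], [-3.14, 3.14]. Speed limits (rad/s): [2.22, 2.22, 2.79, 3.14, 3.14, 3.14].

INTERFACE

Orientations are given as [roll, pitch, yaw] about the fixed x, y, z axes, in that order (R = Rz(yaw) Ry(pitch) Rx(roll)).
In Python, from bench import get_obs, snapshot, sign_off, outline_of, tip_extent gives the robot as it stands. The module is installed in compiled form; this text tells all that it offers.
- The arm moves only by the tool jog_arm, never from a script. Its argument "motion" is a list of rows, each a list of 6 numbers: the shift along the tool's x, y, z in m, then the turn, a rotation vector about the tool's x, y, z in degrees. In form: [[dx, dy, dz, wx, wy, wz], ...]. A call has 1 to 10 rows; each row is the pose to reach, as a shift and turn from the pose commanded when the call began, along the tool's axes at that moment; what a row does not reach only later rows make up. A row lasts 1/12 s, in which the tool goes at most 41.7 mm and 7.16 degrees, less where a joint would pass 70% of its speed; a pose out of reach is approached as far as the arm can. A call with a gripper value outside its range is refused whole. "claw" is the opening, from 0 (shut) to 1 (fully open), set as the call begins (left out, the last holds). The fingers move at their own pace and stop on an object; the grip force is fixed at half the most. Time passes only in rows, so rows that repeat a pose let the fingers close. It gives the time, the measured TCP pose, the force and the opening at its end, in the units of the state.
- get_obs(): the state, without advancing time (a new reading comes with each control period).
- snapshot(name): name is "scene" or "side" or "wrist"; returns a dict with "img" (384x512x3 uint8, red, green, blue), "range_z" (384x512 float32, m along the optical axis (not along the pixel's ray), 0 where there is no reading), "vertical_fov" (degrees; the focal length in pixels is half the picture's height over the tangent of half this angle, whatever the lens; pixels are square), "cx", "cy" (the principal point, pixels), "k1" (the pictures are not rectified: a ray, as slopes to the right and down, at radius r is drawn at 1 + k1 r^2 times it, then the intrinsics apply), "R" (3x3) and "t" (3): a world point X has camera coordinates R X + t; the wrist camera has in their place "tool_from_camera" (4x4, takes a point from camera to tool coordinates, whose origin is the TCP and whose axes are the flange's). Camera axes: x right, y down, z forward; pixel columns grow to the right and rows downward; lengths in m; the calibration is good to about 2 mm. A picture is of the moment at which its call begins: read the wrist's pose just before it.
- sign_off(): hands the job in, once; it reports no verdict.
Trained networks look in a picture, given as the dict that the camera call returned (one of the last four; its "shot" number tells which), for a name from the list of things; names that differ only in an ending like _2 or _b are one class to them, and where a whole thing is asked for, a point or a joint stands for the part that bears it (a point fixed in the world has none). Each returns a list of dicts, best first, with "conf" (0 to 1); they miss things now and then, are a little off and sometimes report something else, mostly with a low value. They report only what shows in the picture. A call takes as long as a camera call. They do not tell look-alikes from the thing itself.
- outline_of(picture, target): "mask" (384x512 bool, what is visible of it) and "point" ([row, column] in pixels, amid what is visible of it).
The state is a dict: "clock": time; "joints": joint angles; "qd": joint speeds; "effort": joint torques, N m; "position": TCP position; "tool_rot": TCP orientation; "ft_force": force on the tool from outside, world axes, zero at the start; "moment": the same for the moment, N m; "opening": opening from 0.0 (shut) to 1.0 (fully open).
Only numpy, scipy, OpenCV 4.12 (cv2) and the standard library are available. Lean on these libraries where they do the work, as an engineer would, in place of code of your own. Each camera call takes 0.05 s, during which the arm holds its last target. There are 200 camera calls.

## Working session

There is one attempt and no reset: what is moved stays moved. The work goes in short steps, Python scripts to look and compute and a tool call to move; the robot and the scene stay as the last step left them, time stands still between calls to the robot, and variables do not carry over. Pictures are saved under pics/ and viewed, about 8 in all and at most 12, crops included, and the job is handed in when it is done.

Besides the shell and the picture viewer there is one more tool, called after "Call:" as name(argument=value, ...), one argument or row to a line, values as JSON. jog_arm: Moves the arm, as the interface text tells. Its arguments: {"type":"object","properties":{"motion":{"type":"array","items":{"type":"array","items":{"type":"number"}}},"claw":{"type":"number"}},"required":["motion"]}

```bash
mkdir -p pics
cat > h.py <<'E'
import numpy as np, cv2
from bench import *
def pts(s, T=None):
    h,w=s["range_z"].shape; f=h/2/np.tan(np.radians(s["vertical_fov"])/2)
    v,u=np.mgrid[:h,:w].astype(np.float64)
    K=np.array([[f,0,s["cx"]],[0,f,s["cy"]],[0,0,1]])
    p=cv2.undistortPoints(np.stack([u.ravel(),v.ravel()],1)[:,None],K,np.array([s["k1"],0,0,0,0.]))[:,0]
    z=s["range_z"].ravel().astype(float)
    c=np.c_[p*z[:,None],z]
    if T is None: X=(c-np.array(s["t"]))@np.array(s["R"])
    else: X=c@T[:3,:3].T+T[:3,3]
    X[z==0]=np.nan
    return X.reshape(h,w,3)
def save(n,im): cv2.imwrite("pics/"+n,im[...,::-1])
E
python3 - <<'E'
from h import *
o=get_obs(); print({k:np.round(v,3) for k,v in o.items()}, tip_extent if not callable(tip_extent) else tip_extent())
for n in("scene","side"):
    s=snapshot(n); print(n,s["vertical_fov"],s["k1"],np.round(-np.array(s["R"]).T@s["t"],3))
    save(n+".png",s["img"]); X=pts(s); np.save(n+"X.npy",X)
    for t in("board","tin","keeper","peg","jar","can","frame","hammer"):
        for d in outline_of(s,t):
            m=d["mask"]; q=X[m]; q=q[~np.isnan(q[:,0])]
            print(n,t,round(d["conf"],2),np.round(d["point"]),m.sum(),np.round(np.median(q,0),3),np.round(np.percentile(q,2,0),3),np.round(np.percentile(q,98,0),3))
E
```

```text
{'clock': np.float64(0.0), 'joints': array([ 1.249,  0.239, -0.014,  1.319, -0.   ,  1.571]), 'qd': array([-0.001,  0.   ,  0.002,  0.   , -0.002, -0.001]), 'effort': array([-1.0000e-03, -5.3877e+01,  3.4644e+01,  1.8000e-02, -0.0000e+00,
       -0.0000e+00]), 'position': array([0.166, 0.498, 0.303]), 'tool_rot': array([-3.14,  0.  ,  2.82]), 'ft_force': array([ 0.6  , -0.424,  0.473]), 'moment': array([-0.037,  0.032,  0.001]), 'opening': np.float64(0.999)} 0.0726
scene 47.97604113599326 -0.010770552891395226 [ 1.335 -0.159  1.187]
scene board 0.9 [203. 267.] 1188 [0.6   0.034 0.05 ] [ 0.53  -0.042  0.043] [0.643 0.092 0.055]
scene board 0.68 [257. 268.] 983 [ 0.766 -0.008  0.015] [ 0.719 -0.059  0.009] [0.809 0.043 0.02 ]
scene board 0.65 [166. 253.] 683 [0.407 0.026 0.015] [ 0.35  -0.031  0.007] [0.465 0.082 0.02 ]
scene board 0.6 [151. 362.] 606 [0.498 0.373 0.071] [0.453 0.348 0.005] [0.515 0.409 0.099]
scene board 0.57 [218. 303.] 123 [0.673 0.117 0.054] [0.657 0.086 0.043] [0.68  0.146 0.087]
scene tin 0.58 [188. 258.] 252 [0.569 0.005 0.083] [ 0.477 -0.015  0.   ] [0.586 0.02
[... 1173 characters left out ...]
2] [ 0.662  0.042 -0.004] [0.722 0.151 0.084]
side peg 0.73 [220. 198.] 126 [0.667 0.115 0.053] [0.662 0.094 0.047] [0.675 0.151 0.083]
side jar 0.86 [342. 209.] 1617 [0.47  0.396 0.092] [0.444 0.356 0.003] [0.507 0.419 0.096]
side can 0.79 [284. 169.] 1031 [0.619 0.326 0.074] [0.599 0.291 0.008] [0.656 0.348 0.081]
side can 0.17 [217. 239.] 1508 [0.586 0.048 0.047] [ 0.524 -0.037  0.038] [0.642 0.098 0.05 ]
side frame 0.61 [284. 169.] 1076 [0.619 0.326 0.072] [0.599 0.29  0.004] [0.657 0.348 0.081]
side hammer 0.72 [131. 320.] 670 [ 0.531 -0.456  0.017] [ 0.389 -0.509 -0.004] [ 0.621 -0.417  0.026]
side hammer 0.16 [342. 208.] 1567 [0.47  0.396 0.093] [0.444 0.359 0.009] [0.505 0.419 0.096]
```

Run:
```python
from h import *
a=cv2.imread("pics/scene.png")[120:290,170:400]; b=cv2.imread("pics/side.png")[150:330,150:350]
cv2.imwrite("pics/a.png",cv2.resize(a,None,fx=3.4,fy=3.4,interpolation=cv2.INTER_CUBIC))
cv2.imwrite("pics/b.png",cv2.resize(b,None,fx=3.3,fy=3.3,interpolation=cv2.INTER_CUBIC))
```

```text
(no output)
```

View pics/a.png

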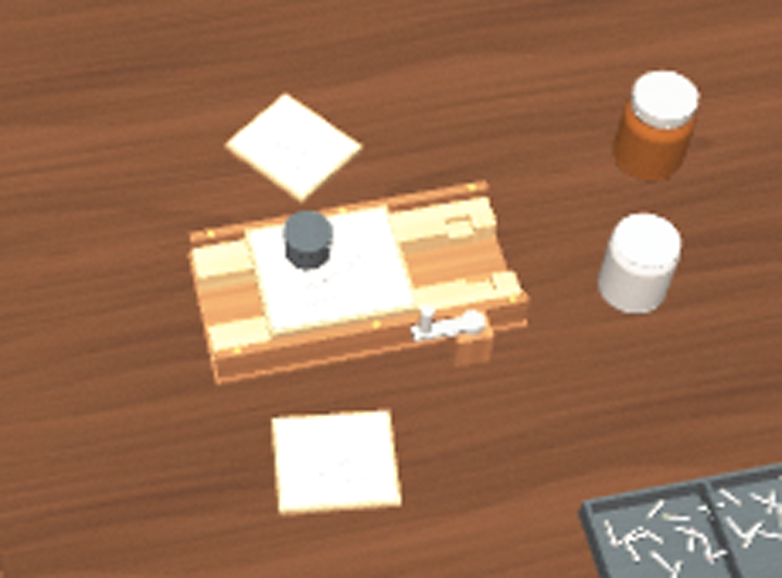

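View pics/b.png

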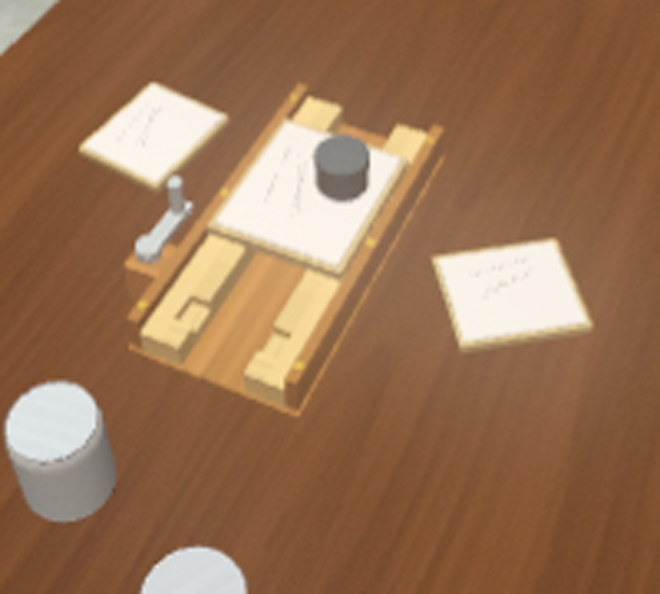

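```bash
cat > fit.py <<'E'
from h import *
from scipy.optimize import minimize
def model(P,p):
    c,s=np.cos(p[2]),np.sin(p[2]); d=P[:,:2]-p[:2]
    x=d[:,0]*c+d[:,1]*s; y=-d[:,0]*s+d[:,1]*c; a=abs(y)
    h=np.zeros(len(P)); inx=(x>-210)&(x<85)
    h[inx&(a>28)&(a<62)]=30; h[inx&(a>=62)&(a<72)]=43
    h[(abs(x-p[3])<70)&(a<60)]=50
    return h,x,y
def fit(P,p0):
    P=P*1000
    def cost(p):
        h,x,y=model(P,p); k=((y>-73)&(y<90)|(abs(x-10)>65)&(y<90))  # leave out keeper
        k&=~((abs(x-p[3])<70)&(a_(y)<60)&(P[:,2]>56))
        return np.minimum(abs(P[:,2]-h),15)[k].mean()
    a_=np.abs
    best=min((minimize(cost,np.array(p0)+d,method="Nelder-Mead",options=dict(initial_simplex=np.array(p0)+d+np.vstack([np.zeros(4),np.diag([8,8,.05,10])]),maxiter=600)) for d in np.array([[0,0,0,0],[5,-5,.03,0],[-5,5,-.03,5],[8,8,0,-8]])),key=lambda r:r.fun)
    return best.x,best.fun
if __name__=="__main__":
    A=[]
    for n in("scene","side"):
        X=np.load(n+"X.npy").reshape(-1,3); X=X[~np.isnan(X[:,0])]
        X=X[(X[:,0]>.47)&(X[:,0]<.72)&(X[:,1]>-.13)&(X[:,1]<.24)]; A.append(X)
    for q in A+[np.vstack(A)]:
        p,f=fit(q,[585,115,1.4,-80]); print(np.round(p,3),round(f,2))
    X=np.vstack(A)
    c,s=np.cos(p[2]),np.sin(p[2]); d=X[:,:2]*1000-p[:2]; F=np.c_[d@[c,s],d@[-s,c],X[:,2]*1000]
    for nm,k in(("peg",(F[:,1]<-60)&(F[:,2]>62)),("bar",(F[:,1]<-74)&(F[:,2]>49)),("tin",(F[:,2]>78)&(F[:,1]>-60))):
        print(nm,k.sum(),np.round(F[k].mean(0),1),np.round(F[k].min(0)),np.round(F[k].max(0)))
E
python3 fit.py
```

```text
[579.184 113.972   1.598 -88.287] 4.1
[582.872 115.531   1.586 -87.416] 4.18
[582.63  114.059   1.586 -88.826] 4.22
peg 60 [-18.8 -87.4  77.3] [-27. -97.  62.] [-11. -81.  90.]
bar 266 [  0.9 -87.5  58.8] [ -32. -102.   49.] [ 36. -77.  90.]
tin 341 [-103.5   21.    83.4] [-128.   -3.   78.] [-79.  45.  92.]
```

The board meant is the white plate on the frame, scene pixel (267,203): it has the tin on it, its height is right, and it is the largest. The plates at (268,257) and (253,166) lie on the bench and are smaller look-alikes. Crop a.png confirms this. The frame's x axis runs along about world +y, toward the jar and can, with the keeper on the far side at about 0 rad.

Call:
jog_arm(
  motion=[
    [-0.582, -0.437, 0, 0, 0, 70.7],
    [-0.582, -0.437, 0, 0, 0, 70.7],
    [-0.582, -0.437, 0, 0, 0, 70.7],
    [-0.582, -0.437, 0, 0, 0, 70.7],
    [-0.582, -0.437, 0, 0, 0, 70.7],
    [-0.582, -0.437, 0, 0, 0, 70.7],
    [-0.582, -0.437, 0, 0, 0, 70.7],
    [-0.582, -0.437, 0, 0, 0, 70.7],
    [-0.582, -0.437, 0, 0, 0, 70.7],
    [-0.582, -0.437, 0, 0, 0, 70.7],
  ],
  claw=0,
)

```text
clock: 1.73
position: [0.4037, 0.1534, 0.3043]
tool_rot: [3.141, -0.0, 1.58]
ft_force: [1.6, 1.5, 0.0]
opening: 0.002
```

```bash
cat >> h.py <<'E'
from scipy.spatial.transform import Rotation as Ro
def to(x,y,z,yaw,o=None):
    o=o or get_obs(); R=Ro.from_euler("xyz",o["tool_rot"]); G=Ro.from_euler("xyz",[np.pi,0,yaw])
    print("shift",np.round(R.inv().apply(np.array([x,y,z])-o["position"]),4),"turn",np.round(np.degrees((R.inv()*G).as_rotvec()),1))
def wrist():
    o=get_obs(); s=snapshot("wrist"); T=np.eye(4); T[:3,:3]=Ro.from_euler("xyz",o["tool_rot"]).as_matrix(); T[:3,3]=o["position"]
    return s,pts(s,T@np.array(s["tool_from_camera"]))
E
python3 -c "
from h import *
o=get_obs();print(o['clock'],o['position'],o['tool_rot']);to(.58,-.1,.30,1.586)"
```

```text
1.7333 [0.40371719 0.15335935 0.30426006] [ 3.14071591e+00 -3.28524065e-04  1.57952152e+00]
shift [-0.2549  0.1741  0.0043] turn [ 0.1 -0.  -0.4]
```

Call:
jog_arm(
  motion=[
    [-0.255, 0.174, 0, 0, 0, -0.4],
    [-0.255, 0.174, 0, 0, 0, -0.4],
    [-0.255, 0.174, 0, 0, 0, -0.4],
    [-0.255, 0.174, 0, 0, 0, -0.4],
    [-0.255, 0.174, 0, 0, 0, -0.4],
    [-0.255, 0.174, 0, 0, 0, -0.4],
    [-0.255, 0.174, 0, 0, 0, -0.4],
    [-0.255, 0.174, 0, 0, 0, -0.4],
    [-0.255, 0.174, 0, 0, 0, -0.4],
  ],
)

```text
clock: 2.48
position: [0.5826, -0.1005, 0.3028]
tool_rot: [-3.141, 0.001, 1.589]
ft_force: [-1.2, -0.2, -0.1]
opening: -0.001
```

```bash
cat > w.py <<'E'
from fit import *
import sys
def ana(name,p0=[582,114,1.59,-88]):
    s,X=wrist(); save(name,s["img"]); np.save("wX.npy",X)
    o=get_obs(); print(o["position"],o["tool_rot"],o["ft_force"])
    Y=X[X[...,2]<.1].reshape(-1,3); Y=Y[(Y[:,0]>.47)&(Y[:,0]<.72)&(Y[:,1]>-.13)&(Y[:,1]<.24)]
    print(len(Y),np.round(Y.min(0),3),np.round(Y.max(0),3))
    p,f=fit(Y,p0); print(np.round(p,3),round(f,2)); return s,X,Y,p
def parts(Y,p):
    h,x,y=model(Y*1000,p); F=np.c_[x,y,Y[:,2]*1000]
    for nm,k in(("peg",(y<-60)&(F[:,2]>62)),("bar",(y<-76)&(F[:,2]>49)),("tin",(F[:,2]>74)&(y>-40))):
        if k.any(): print(nm,k.sum(),np.round(np.median(F[k],0),1),np.round(np.percentile(F[k],3,0)),np.round(np.percentile(F[k],97,0)))
if __name__=="__main__":
    s,X,Y,p=ana(sys.argv[1]); parts(Y,p)
E
python3 w.py w1.png
```

```text
[ 0.58143182 -0.09874697  0.30300138] [-3.14052907e+00 -1.24711720e-04  1.59005193e+00] [-0.84973639  0.50855083 -0.3284339 ]
36762 [ 0.47  -0.13  -0.003] [0.72  0.11  0.088]
[581.404 108.251   1.589 -83.719] 1.5
bar 105 [-24.4 -86.8  53.4] [-27. -94.  50.] [-21. -80.  55.]
tin 1890 [-99.7  21.1  85.6] [-120.    1.   84.] [-80.  41.  87.]
```

View pics/w1.png

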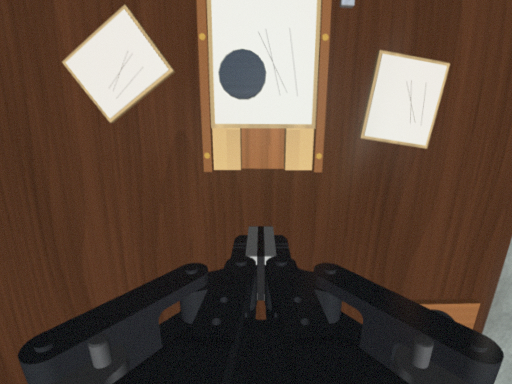

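Board's rear edge is at row 129 and the frame's rear end at row 172. The tin is at (242,74). The shut finger is below the frame, centred at about column 262, so it lines up with the middle of the board. The path is free.

Call:
jog_arm(
  motion=[
    [0.014, 0.003, 0.04, 0, 0, 0],
    [0.014, 0.003, 0.08, 0, 0, 0],
    [0.014, 0.003, 0.12, 0, 0, 0],
    [0.014, 0.003, 0.155, 0, 0, 0],
    [0.014, 0.003, 0.178, 0, 0, 0],
    [0.014, 0.003, 0.19, 0, 0, 0],
    [0.014, 0.003, 0.194, 0, 0, 0],
    [0.014, 0.003, 0.194, 0, 0, 0],
  ],
)

```text
clock: 3.2
position: [0.5826, -0.082, 0.1094]
tool_rot: [-3.14, -0.0, 1.594]
ft_force: [0.8, -0.2, 0.6]
opening: 0.004
```

```bash
python3 -c "
from h import *
o=get_obs();print(tip_extent if not callable(tip_extent) else tip_extent(),o['position'],o['tool_rot'],o['ft_force'])"
```

```text
0.0726 [ 0.58260004 -0.0819519   0.1093932 ] [-3.13981583e+00 -3.38817637e-04  1.59393860e+00] [ 0.76185326 -0.19601548  0.57082101]
```

Call:
jog_arm(
  motion=[
    [0.006, 0, 0.001, 0, 0, 0],
    [0.012, 0, 0.002, 0, 0, 0],
    [0.017, 0, 0.002, 0, 0, 0],
    [0.02, 0, 0.002, 0, 0, 0],
    [0.022, 0, 0.002, 0, 0, 0],
    [0.024, 0, 0.002, 0, 0, 0],
    [0.026, 0, 0.002, 0, 0, 0],
    [0.028, 0, 0.002, 0, 0, 0],
    [0.03, 0, 0.002, 0, 0, 0],
    [0.032, 0, 0.002, 0, 0, 0],
  ],
)

```text
clock: 4.03
position: [0.583, -0.0514, 0.1081]
tool_rot: [3.141, 0.001, 1.592]
ft_force: [0.2, -4.7, 1.5]
opening: -0.001
```

Call:
jog_arm(
  motion=[
    [0.003, 0, 0, 0, 0, 0],
    [0.006, 0, 0, 0, 0, 0],
    [0.009, 0, 0, 0, 0, 0],
    [0.012, 0, 0, 0, 0, 0],
    [0.015, 0, 0, 0, 0, 0],
    [0.018, 0, 0, 0, 0, 0],
    [0.021, 0, 0, 0, 0, 0],
    [0.024, 0, 0, 0, 0, 0],
    [0.027, 0, 0, 0, 0, 0],
    [0.03, 0, 0, 0, 0, 0],
  ],
)

```text
clock: 4.87
position: [0.5822, -0.0208, 0.1079]
tool_rot: [3.142, 0.0, 1.593]
ft_force: [-0.3, -5.7, 4.1]
opening: -0.002
```

Call:
jog_arm(
  motion=[
    [0.003, 0, 0, 0, 0, 0],
    [0.006, 0, 0, 0, 0, 0],
    [0.009, 0, 0, 0, 0, 0],
    [0.012, 0, 0, 0, 0, 0],
    [0.015, 0, 0, 0, 0, 0],
    [0.018, 0, 0, 0, 0, 0],
    [0.021, 0, 0, 0, 0, 0],
    [0.024, 0, 0, 0, 0, 0],
    [0.027, 0, 0, 0, 0, 0],
    [0.03, 0, 0, 0, 0, 0],
  ],
)

```text
clock: 5.7
position: [0.5814, 0.0092, 0.1079]
tool_rot: [-3.142, 0.0, 1.593]
ft_force: [-1.4, -5.2, 4.2]
opening: 0.006
```

Run:
```python
from w import *
s,X,Y,p=ana("w2.png",[582,110,1.59,-20]); parts(Y,p)
```

```text
[0.58143142 0.00977548 0.10786306] [-3.14149466e+00 -3.82408324e-04  1.59323108e+00] [ 0.26689326 -2.58110208  3.28453649]
115631 [ 0.47  -0.069 -0.002] [0.72  0.151 0.1  ]
[580.852 136.067   1.591 -53.656] 1.77
peg 1299 [-44.5 -82.4  73.5] [-49. -86.  63.] [-39. -81.  83.]
bar 4971 [-36.6 -83.4  53.9] [-53. -94.  50.] [-11. -80.  81.]
tin 23106 [-70.3  18.9  85.8] [-134.  -30.   82.] [-43.  41.  98.]
```

Call:
jog_arm(
  motion=[
    [0.002, 0, 0, 0, 0, 0],
    [0.004, 0, 0, 0, 0, 0],
    [0.006, 0, 0, 0, 0, 0],
    [0.008, 0, 0, 0, 0, 0],
    [0.01, 0, 0, 0, 0, 0],
    [0.012, 0, 0, 0, 0, 0],
  ],
)

```text
clock: 6.25
position: [0.5811, 0.0212, 0.1078]
tool_rot: [-3.141, 0.0, 1.593]
ft_force: [0.0, -3.8, 2.7]
opening: 0.0
```

Call:
jog_arm(
  motion=[
    [0.001, 0, 0, 0, 0, 0],
    [0.002, 0, 0, 0, 0, 0],
    [0.003, 0, 0, 0, 0, 0],
    [0.004, 0, 0, 0, 0, 0],
  ],
)

```text
clock: 6.58
position: [0.5811, 0.0251, 0.1079]
tool_rot: [-3.141, 0.0, 1.593]
ft_force: [-0.5, -4.3, 1.0]
opening: 0.005
```

Call:
jog_arm(
  motion=[
    [0.001, 0, 0, 0, 0, 0],
    [0.002, 0, 0, 0, 0, 0],
    [0.003, 0, 0, 0, 0, 0],
  ],
)

```text
clock: 6.83
position: [0.581, 0.0281, 0.1078]
tool_rot: [-3.141, -0.0, 1.593]
ft_force: [0.5, -1.7, 0.4]
opening: 0.002
```

Call:
jog_arm(
  motion=[
    [0.001, 0, 0, 0, 0, 0],
    [0.002, 0, 0, 0, 0, 0],
  ],
)

```text
clock: 7.0
position: [0.5809, 0.0302, 0.1077]
tool_rot: [-3.141, -0.0, 1.593]
ft_force: [0.7, -2.9, -0.3]
opening: -0.0
```

Call:
jog_arm(
  motion=[
    [0.001, 0, 0, 0, 0, 0],
    [0.002, 0, 0, 0, 0, 0],
  ],
)

```text
clock: 7.17
position: [0.5808, 0.0321, 0.1078]
tool_rot: [-3.141, 0.0, 1.593]
ft_force: [0.9, -1.7, -0.8]
opening: -0.001
```

Run:
```python
from h import *
for n in("scene","side"):
    s=snapshot(n); X=pts(s); np.save(n+"X2.npy",X); save(n+"2.png",s["img"])
    for y0 in(.04,.06,.1,.14,.16):
        k=(abs(X[...,0]-.60)<.01)&(abs(X[...,1]-y0)<.01); z=X[...,2][k]; print(n,y0,k.sum(),np.round(np.median(z),4))
```

```text
scene 0.04 118 0.5225
scene 0.06 196 0.4164
scene 0.1 32 0.0427
scene 0.14 30 0.0427
scene 0.16 28 0.0425
side 0.04 65 0.0845
side 0.06 364 0.2801
side 0.1 88 0.4618
side 0.14 44 0.0402
side 0.16 49 0.04
```

Board top went from about 50 to about 42.6 mm in the scene view, so it appears to have dropped. I'll confirm by feeling for the stop.

Call:
jog_arm(
  motion=[
    [0.001, 0, 0, 0, 0, 0],
    [0.002, 0, 0, 0, 0, 0],
  ],
)

```text
clock: 7.43
position: [0.5809, 0.034, 0.1078]
tool_rot: [-3.141, 0.0, 1.593]
ft_force: [-0.0, -1.8, -1.0]
opening: -0.002
```

Call:
jog_arm(
  motion=[
    [0.001, 0, 0, 0, 0, 0],
    [0.002, 0, 0, 0, 0, 0],
  ],
)

```text
clock: 7.6
position: [0.5807, 0.0349, 0.1078]
tool_rot: [-3.141, 0.003, 1.592]
ft_force: [0.7, -11.9, -0.5]
opening: -0.001
```

Call:
jog_arm(
  motion=[
    [-0.004, 0, 0, 0, 0, 0],
    [-0.015, 0, 0, 0, 0, 0],
    [-0.03, 0, 0, 0, 0, 0],
    [-0.04, 0, -0.02, 0, 0, 0],
    [-0.045, 0, -0.06, 0, 0, 0],
    [-0.045, 0, -0.1, 0, 0, 0],
    [-0.045, 0, -0.14, 0, 0, 0],
    [-0.045, 0, -0.175, 0, 0, 0],
    [-0.045, 0, -0.19, 0, 0, 0],
    [-0.045, 0, -0.19, 0, 0, 0],
  ],
)

```text
clock: 8.43
position: [0.5833, -0.0095, 0.3026]
tool_rot: [3.134, -0.0, 1.593]
ft_force: [0.2, -0.3, -0.4]
opening: -0.0
```

```bash
sed -i 's/=50$/=BH/; s/^def model/BH=50\ndef model/' fit.py
python3 - <<'E'
import fit; fit.BH=42
from w import *
s,X,Y,p=ana("w3.png",[582,113,1.59,0]); parts(Y,p)
Y=Y*1000
h,x,y=model(Y,p); 
for a in(-60,-20,20,60):
  for b in(-45,45):
    k=(abs(x-p[3]-a)<8)&(abs(y-b)<8); print(a,b,round(np.median(Y[k,2]),1))
E
```

```text
[ 0.58268333 -0.00939501  0.30006173] [ 3.13721936e+00 -3.57698188e-04  1.59274506e+00] [-0.29055297 -0.5724657   0.02324837]
45963 [ 0.47  -0.13  -0.003] [0.72  0.202 0.088]
[581.922 108.019   1.586   7.754] 1.94
peg 198 [-15.7 -84.4  85.6] [-21. -92.  63.] [-10. -81.  87.]
bar 1048 [  6.  -85.7  55.2] [-24. -95.  51.] [ 37. -79.  87.]
tin 1768 [-9.1 19.7 77.6] [-28.  -0.  76.] [11. 40. 79.]
-60 -45 42.2
-60 45 42.3
-20 -45 42.6
-20 45 59.9
20 -45 42.5
20 45 42.6
60 -45 42.4
60 45 42.5
```

View pics/w3.png

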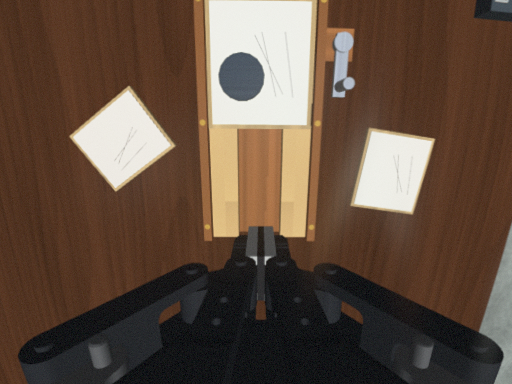

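Board is flat at 42.4 mm at the points I sampled, clear of the tin, and the tin is still on it at (241,76). The keeper pivot is at (343,41) and the peg at (348,83), angle about 0.

Run:
```python
from h import *
X=np.load("wX.npy")
k=np.zeros(X.shape[:2],bool); k[20:110,325:365]=1
for n,lo,hi in(("pegtop",.083,.09),("bar",.0505,.0575)):
    q=X[k&(X[...,2]>lo)&(X[...,2]<hi)]; print(n,len(q),np.round(np.median(q,0),4),np.round(q.min(0),4),np.round(q.max(0),4))
print(np.round(X[38:46:2,340:347:2].reshape(-1,3),4)[:8]); print(np.round(X[83,346:351],4))
```

```text
pegtop 124 [0.6688 0.0942 0.0863] [0.6632 0.0885 0.0833] [0.6754 0.0998 0.088 ]
bar 770 [0.6682 0.1226 0.0541] [0.6587 0.083  0.0505] [0.6792 0.149  0.0575]
[[0.6647 0.1422 0.0572]
 [0.6671 0.1426 0.0561]
 [0.6691 0.1426 0.0564]
 [0.6711 0.1425 0.0569]
 [0.6646 0.14   0.0582]
 [0.667  0.1404 0.0569]
 [0.6695 0.1408 0.0557]
 [0.6712 0.1405 0.0571]]
[[0.6663 0.0939 0.0867]
 [0.6675 0.094  0.0859]
 [0.6686 0.0941 0.0858]
 [0.6699 0.0942 0.0848]
 [0.6703 0.094  0.0867]]
```

Call:
jog_arm(
  motion=[
    [0.03, 0.03, 0, 0, 0, 0],
    [0.055, 0.06, 0, 0, 0, 0],
    [0.08, 0.09, 0, 0, 0, 0],
    [0.101, 0.1213, 0.01, 0, 0, 0],
    [0.101, 0.1213, 0.04, 0, 0, 0],
    [0.101, 0.1213, 0.08, 0, 0, 0],
    [0.101, 0.1213, 0.12, 0, 0, 0],
    [0.101, 0.1213, 0.15, 0, 0, 0],
    [0.101, 0.1213, 0.166, 0, 0, 0],
    [0.101, 0.1213, 0.166, 0, 0, 0],
  ],
)

```text
clock: 9.32
position: [0.6978, 0.094, 0.1252]
tool_rot: [-3.132, 0.001, 1.593]
ft_force: [-1.1, -0.8, 0.3]
opening: -0.0
```

Run:
```python
from h import *
to(.702,.0942,.1345,1.586)
s,X=wrist(); save("w4.png",s["img"])
```

```text
shift [ 0.0001  0.0041 -0.0093] turn [-0.6  0.   0.4]
```

View pics/w4.png

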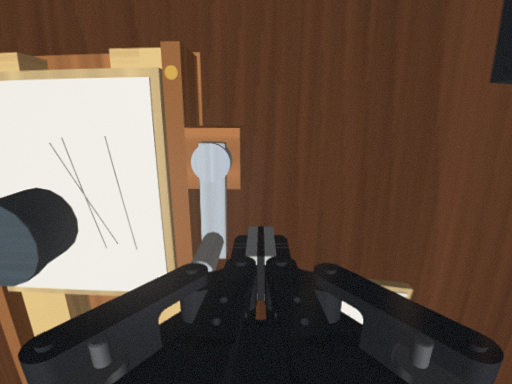

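Call:
jog_arm(
  motion=[
    [0, 0, -0.004, 0, 0, 0],
    [0, -0.003, -0.008, 0, 0, 0],
    [0, -0.006, -0.008, 0, 0, 0],
    [0, -0.008, -0.008, 0, 0, 0],
    [0, -0.01, -0.008, 0, 0, 0],
    [0, -0.011, -0.008, 0, 0, 0],
    [0, -0.012, -0.008, 0, 0, 0],
  ],
)

```text
clock: 9.95
position: [0.689, 0.0944, 0.1404]
tool_rot: [3.141, 0.0, 1.593]
ft_force: [1.9, -0.2, 1.0]
opening: -0.002
```

Call:
jog_arm(
  motion=[
    [0, -0.0015, 0, 0, 0, 0],
    [0, -0.003, 0, 0, 0, 0],
  ],
)

```text
clock: 10.12
position: [0.6861, 0.0943, 0.1401]
tool_rot: [3.141, 0.0, 1.593]
ft_force: [0.8, -0.2, 0.2]
opening: 0.004
```

Call:
jog_arm(
  motion=[
    [0, -0.0015, 0, 0, 0, 0],
    [0, -0.003, 0, 0, 0, 0],
  ],
)

```text
clock: 10.28
position: [0.6829, 0.0943, 0.1399]
tool_rot: [3.141, 0.0, 1.593]
ft_force: [1.3, -0.4, 0.2]
opening: -0.0
```

Call:
jog_arm(
  motion=[
    [-0.0012, -0.0048, 0, 0, 0, 6],
    [-0.0018, -0.0097, 0, 0, 0, 12],
    [-0.002, -0.0146, 0, 0, 0, 18],
    [-0.0016, -0.0195, 0, 0, 0, 24],
    [-0.0007, -0.0243, 0, 0, 0, 30],
    [0.0007, -0.029, 0, 0, 0, 36],
    [0.0025, -0.0336, 0, 0, 0, 42],
  ],
)

```text
clock: 10.87
position: [0.6492, 0.096, 0.1398]
tool_rot: [3.141, -0.0, 0.854]
ft_force: [1.8, 0.6, 0.4]
opening: -0.002
```

```bash
cat > peg.py <<'E'
from h import *
def peg(name):
    P=np.array([.6685,.139])
    o=get_obs(); print(o["position"],o["tool_rot"],o["ft_force"])
    for n in("scene","side"):
        s=snapshot(n); X=pts(s); save(name+n+".png",s["img"])
        r=np.linalg.norm(X[...,:2]-P,axis=2)
        k=(X[...,2]>.045)&(X[...,2]<.058)&(r<.06)&(r>.012)
        d=X[k][:,:2]-P; a=np.arctan2(d[:,1],d[:,0])  # theta=0 -> direction -y(-ex); grows clockwise
        th=np.degrees(np.mod(-np.pi/2+.016-a+np.pi,2*np.pi)-np.pi)
        print(n,k.sum(),"theta med/quart",np.round(np.percentile(th,[10,50,90]),0))
    s,X=wrist(); save(name+"w.png",s["img"])
import sys
peg(sys.argv[1])
E
python3 peg.py k1
```

```text
[0.64915217 0.09595625 0.13984069] [ 3.14132408e+00 -1.10492440e-04  8.54432333e-01] [1.80582198 0.6119226  0.44772875]
scene 84 theta med/quart [  2.  52. 137.]
side 93 theta med/quart [40. 61. 76.]
```

View pics/k1w.png

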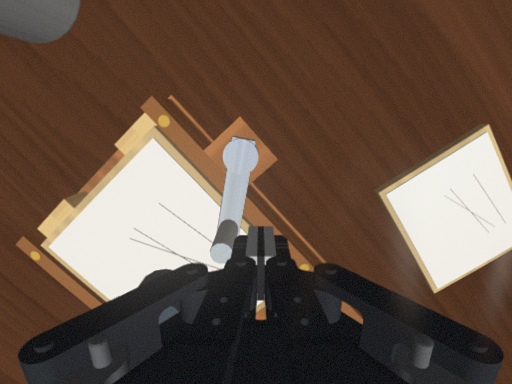

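Call:
jog_arm(
  motion=[
    [-0.0012, -0.0048, 0, 0, 0, 6],
    [-0.0018, -0.0097, 0, 0, 0, 12],
    [-0.002, -0.0146, 0, 0, 0, 18],
    [-0.0016, -0.0195, 0, 0, 0, 24],
    [-0.0011, -0.022, 0, 0, 0, 27],
    [-0.0007, -0.0243, 0, 0, 0, 30],
  ],
)

```text
clock: 11.52
position: [0.6305, 0.1112, 0.1398]
tool_rot: [3.141, 0.0, 0.337]
ft_force: [1.6, -0.1, -0.8]
opening: 0.003
```

```bash
python3 peg.py k2
```

```text
[0.6305056  0.11123473 0.13979366] [3.14116189e+00 1.85295250e-04 3.37310630e-01] [ 1.59120493 -0.06583457 -0.84390866]
scene 84 theta med/quart [ 15.  75. 120.]
side 90 theta med/quart [ 72.  89. 107.]
```

View pics/k2w.png

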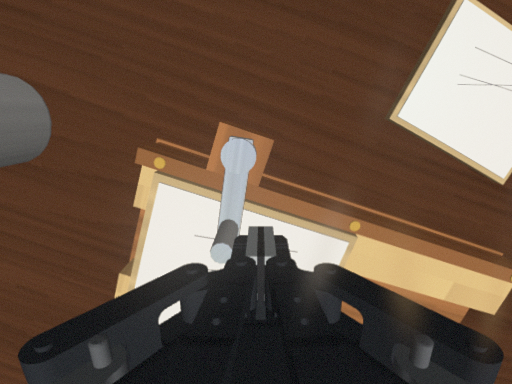

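Call:
jog_arm(
  motion=[
    [-0.0006, -0.0024, 0, 0, 0, 3],
    [-0.0012, -0.0048, 0, 0, 0, 6],
    [-0.0015, -0.0064, 0, 0, 0, 8],
    [-0.0017, -0.008, 0, 0, 0, 10],
    [-0.0017, -0.008, 0, 0, 0, 10],
  ],
)

```text
clock: 12.08
position: [0.6275, 0.1102, 0.1398]
tool_rot: [-3.136, 0.001, 0.175]
ft_force: [0.3, -0.1, -0.8]
opening: -0.003
```

Call:
jog_arm(
  motion=[
    [0, 0.005, 0, 0, 0, 0],
    [0, 0.015, 0, 0, 0, 0],
    [0, 0.025, -0.01, 0, 0, 0],
    [0, 0.025, -0.04, 0, 0, 0],
    [0, 0.025, -0.08, 0, 0, 0],
    [0, 0.025, -0.12, 0, 0, 0],
    [-0.03, 0.025, -0.15, 0, 0, 0],
    [-0.06, 0.025, -0.16, 0, 0, 0],
    [-0.06, 0.025, -0.16, 0, 0, 0],
  ],
)

```text
clock: 12.83
position: [0.57, 0.0735, 0.3047]
tool_rot: [-3.136, -0.004, 0.174]
ft_force: [1.6, -0.6, 1.3]
opening: -0.002
```

Run:
```python
from h import *
s,X=wrist(); save("w5.png",s["img"]); np.save("wX.npy",X); o=get_obs(); print(o["position"],o["tool_rot"],o["ft_force"])
k=(X[...,2]>.082)&(X[...,2]<.09)&(abs(X[...,0]-.63)<.03)&(abs(X[...,1]-.135)<.04)
q=X[k]; print("pegtop",len(q),np.median(q,0).round(4),q.min(0).round(4),q.max(0).round(4))
k=(X[...,2]>.05)&(X[...,2]<.058)&(X[...,0]>.60)&(X[...,0]<.69)&(abs(X[...,1]-.138)<.04)
q=X[k]; print("bar",len(q),q.min(0).round(4),q.max(0).round(4)); b=q[q[:,0]<.655]
for a in(.615,.625,.635,.645,.655,.668):
  y=q[abs(q[:,0]-a)<.004][:,1]
  if len(y): print(a,len(y),np.percentile(y,[5,50,95]).round(4))
```

```text
[0.57161246 0.07390454 0.30304037] [-3.13639241 -0.00365235  0.17401383] [ 0.40619851  0.57856467 -0.43395653]
pegtop 116 [0.6248 0.1365 0.0863] [0.6188 0.131  0.0827] [0.6304 0.1427 0.0891]
bar 738 [0.6136 0.1292 0.05  ] [0.6794 0.1496 0.0579]
0.615 52 [0.1296 0.1352 0.1424]
0.625 19 [0.1298 0.1307 0.1321]
0.635 93 [0.1307 0.1369 0.1435]
0.645 97 [0.1315 0.1378 0.1446]
0.655 99 [0.1319 0.1383 0.1447]
0.668 140 [0.1301 0.1388 0.1481]
```

View pics/w5.png

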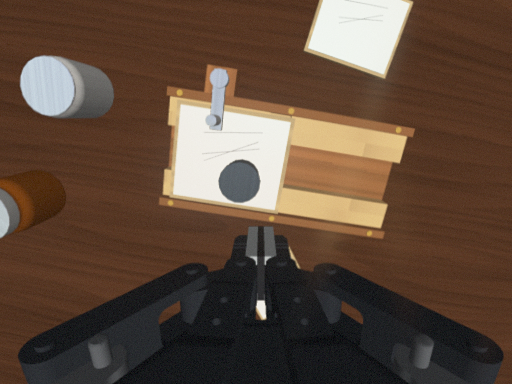

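Keeper measures about 87–88°, slightly short of square. I'll go back along the same path and nudge it 2 mm farther.

Call:
jog_arm(
  motion=[
    [0.03, 0, 0.01, 0, 0, 0],
    [0.06, 0, 0.04, 0, 0, 0],
    [0.06, 0, 0.08, 0, 0, 0],
    [0.06, 0, 0.12, 0, 0, 0],
    [0.06, 0, 0.15, 0, 0, 0],
    [0.06, 0, 0.16, 0, 0, 0],
    [0.06, 0, 0.16, 0, 0, 0],
    [0.06, -0.008, 0.16, 0, 0, 0],
    [0.06, -0.016, 0.16, 0, 0, 0],
    [0.06, -0.021, 0.16, 0, 0, 0],
  ],
)

```text
clock: 13.72
position: [0.6292, 0.1084, 0.1423]
tool_rot: [-3.136, -0.004, 0.175]
ft_force: [-0.0, 0.6, 0.1]
opening: 0.0
```

Call:
jog_arm(
  motion=[
    [0, -0.002, 0, 0, 0, 0],
    [0, -0.004, 0, 0, 0, 0],
    [0, -0.005, 0, 0, 0, 0],
    [0, -0.006, 0, 0, 0, 0],
    [0, -0.006, 0, 0, 0, 0],
  ],
)

```text
clock: 14.13
position: [0.6272, 0.1122, 0.1401]
tool_rot: [-3.135, -0.0, 0.176]
ft_force: [-0.1, -0.4, 0.4]
opening: 0.005
```

Call:
jog_arm(
  motion=[
    [0, 0.005, 0, 0, 0, 0],
    [0, 0.015, 0, 0, 0, 0],
    [0, 0.027, -0.01, 0, 0, 0],
    [0, 0.027, -0.04, 0, 0, 0],
    [0, 0.027, -0.08, 0, 0, 0],
    [0, 0.027, -0.12, 0, 0, 0],
    [-0.03, 0.027, -0.15, 0, 0, 0],
    [-0.06, 0.027, -0.16, 0, 0, 0],
    [-0.06, 0.027, -0.16, 0, 0, 0],
    [-0.06, 0.027, -0.16, 0, 0, 0],
  ],
)

```text
clock: 14.97
position: [0.5726, 0.0728, 0.302]
tool_rot: [-3.136, -0.003, 0.174]
ft_force: [0.1, 0.2, -1.0]
opening: -0.002
```

Run:
```python
from h import *
s,X=wrist(); save("w6.png",s["img"]); o=get_obs(); print(o["clock"],o["position"],o["ft_force"])
k=(X[...,2]>.082)&(X[...,2]<.09)&(abs(X[...,0]-.63)<.03)&(abs(X[...,1]-.135)<.04)
q=X[k]; print("pegtop",len(q),np.median(q,0).round(4))
k=(X[...,2]>.05)&(X[...,2]<.058)&(X[...,0]>.60)&(X[...,0]<.69)&(abs(X[...,1]-.138)<.04)
q=X[k]
for a in(.615,.635,.645,.655,.668):
  y=q[abs(q[:,0]-a)<.004][:,1]; print(a,len(y),np.percentile(y,[5,50,95]).round(4))
# board edges (z~.042, bright) for orientation/height
k=(X[...,2]>.039)&(X[...,2]<.046)&(s["img"].min(2)>150)
b=X[k]; r=cv2.minAreaRect((b[:,:2]*1000).astype(np.float32)); print("board",np.round(r[0],1),np.round(r[1],1),round(r[2],2))
k=(X[...,2]>.074)&(X[...,2]<.081)&(abs(X[...,0]-.56)<.05); print("tin",np.median(X[k],0).round(4))
for x0,y0 in((.53,.06),(.53,.17),(.63,.06),(.625,.17)):
  m=(abs(X[...,0]-x0)<.006)&(abs(X[...,1]-y0)<.006); print(x0,y0,m.sum(),np.median(X[m][:,2]).round(4))
n=snapshot("scene"); save("scene6.png",n["img"])
for t in("jar","can","hammer"):
    d=outline_of(n,t)
    if d:
        m=d[0]["mask"]; z=pts(n)[m]; print(t,np.nanmedian(z,0).round(3),m.sum())
```

```text
15.0167 [0.57318943 0.07307256 0.30080734] [-0.12096685  0.10988113 -0.33386444]
pegtop 116 [0.6248 0.1365 0.0862]
0.615 50 [0.1298 0.135  0.1422]
0.635 96 [0.1308 0.1372 0.144 ]
0.645 98 [0.1312 0.1375 0.1442]
0.655 99 [0.1317 0.138  0.1446]
0.668 141 [0.1303 0.1389 0.1481]
board [581.1 116.2] [112.2 132.3] 0.99
tin [0.5657 0.1006 0.0777]
0.53 0.06 82 0.0424
0.53 0.17 84 0.0426
0.63 0.06 109 0.0427
0.625 0.17 109 0.0426
jar [0.498 0.372 0.07 ] 591
can [0.646 0.305 0.072] 531
hammer [ 0.559 -0.463  0.023] 659
```

View pics/w6.png

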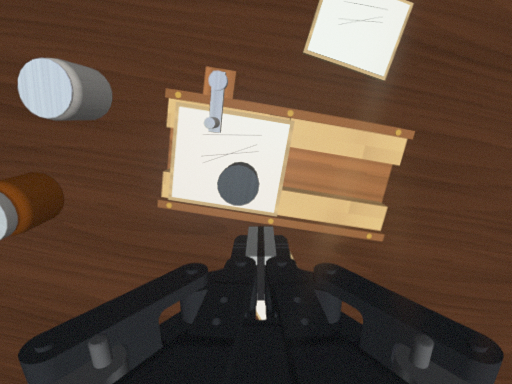

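Board is flat, parallel to the frame and home. The keeper didn't move and is about 2° short of square, so the finger hadn't quite reached the peg. I'll creep up once more, measuring in place.

Call:
jog_arm(
  motion=[
    [0.03, 0, 0.01, 0, 0, 0],
    [0.06, 0, 0.04, 0, 0, 0],
    [0.06, 0, 0.08, 0, 0, 0],
    [0.06, 0, 0.12, 0, 0, 0],
    [0.06, 0, 0.15, 0, 0, 0],
    [0.06, 0, 0.16, 0, 0, 0],
    [0.06, -0.007, 0.16, 0, 0, 0],
    [0.06, -0.014, 0.16, 0, 0, 0],
    [0.06, -0.021, 0.16, 0, 0, 0],
    [0.06, -0.028, 0.16, 0, 0, 0],
  ],
)

```text
clock: 16.05
position: [0.6282, 0.1139, 0.1423]
tool_rot: [-3.135, -0.004, 0.177]
ft_force: [0.0, 0.9, 0.9]
opening: -0.002
```

Call:
jog_arm(
  motion=[
    [0, -0.0005, 0, 0, 0, 0],
    [0, -0.001, 0, 0, 0, 0],
    [0, -0.001, 0, 0, 0, 0],
  ],
)

```text
clock: 16.3
position: [0.6272, 0.1138, 0.1409]
tool_rot: [-3.135, -0.001, 0.177]
ft_force: [0.7, -0.9, -0.1]
opening: 0.003
```

```bash
cat > pk.py <<'E'
from h import *
s,X=wrist(); o=get_obs(); print(o["clock"],o["position"].round(4),o["ft_force"].round(1))
k=(X[...,2]>.082)&(X[...,2]<.09)&(abs(X[...,0]-.625)<.012)&(abs(X[...,1]-.138)<.015)
print("pegtop",k.sum(),np.median(X[k],0).round(4))
k=(X[...,2]>.05)&(X[...,2]<.058)&(abs(X[...,1]-.138)<.02); q=X[k]
for a in(.635,.645,.655,.668):
  y=q[abs(q[:,0]-a)<.004][:,1]
  if len(y): print(a,len(y),np.percentile(y,[5,50,95]).round(4))
E
python3 pk.py
```

```text
16.35 [0.6272 0.1135 0.1406] [-0.1 -0.   0.2]
pegtop 544 [0.6266 0.1356 0.0863]
0.635 286 [0.1308 0.1371 0.1434]
0.645 298 [0.1313 0.1375 0.1439]
0.655 323 [0.1318 0.1382 0.1445]
0.668 469 [0.1303 0.1391 0.1478]
```

Still not touching. Stepping 2 mm at a time.

Call:
jog_arm(
  motion=[
    [0, -0.001, 0, 0, 0, 0],
    [0, -0.002, 0, 0, 0, 0],
    [0, -0.002, 0, 0, 0, 0],
  ],
)

```text
clock: 16.6
position: [0.6268, 0.1144, 0.1399]
tool_rot: [-3.134, 0.0, 0.178]
ft_force: [-0.7, -0.2, -0.5]
opening: 0.0
```

```bash
python3 pk.py
```

```text
16.65 [0.6268 0.1144 0.1399] [ 1.1 -0.4  0.1]
pegtop 578 [0.6269 0.1355 0.0864]
0.635 289 [0.1309 0.1372 0.1434]
0.645 304 [0.1312 0.1375 0.1439]
0.655 315 [0.1318 0.138  0.1445]
0.668 485 [0.1304 0.1391 0.1478]
```

Call:
jog_arm(
  motion=[
    [0, -0.001, 0, 0, 0, 0],
    [0, -0.002, 0, 0, 0, 0],
    [0, -0.002, 0, 0, 0, 0],
  ],
)

```text
clock: 16.9
position: [0.6266, 0.1157, 0.1399]
tool_rot: [-3.133, 0.0, 0.18]
ft_force: [0.2, 1.0, 0.8]
opening: 0.001
```

```bash
python3 pk.py
```

```text
16.95 [0.6266 0.1157 0.1399] [ 0.   0.4 -0.4]
pegtop 575 [0.6272 0.1355 0.0864]
0.635 289 [0.1308 0.1372 0.1433]
0.645 306 [0.1313 0.1376 0.1439]
0.655 320 [0.1318 0.1382 0.1445]
0.668 477 [0.1304 0.1392 0.1478]
```

Call:
jog_arm(
  motion=[
    [0, -0.001, 0, 0, 0, 0],
    [0, -0.002, 0, 0, 0, 0],
    [0, -0.003, 0, 0, 0, 0],
    [0, -0.003, 0, 0, 0, 0],
  ],
)

```text
clock: 17.28
position: [0.6263, 0.1173, 0.1399]
tool_rot: [-3.133, 0.0, 0.182]
ft_force: [0.6, -0.8, -0.1]
opening: -0.0
```

```bash
python3 pk.py
```

```text
17.3333 [0.6263 0.1173 0.1399] [ 0.9 -1.5 -0.5]
pegtop 581 [0.6275 0.1365 0.0865]
0.635 292 [0.1316 0.1379 0.1443]
0.645 300 [0.132  0.1382 0.1445]
0.655 319 [0.1323 0.1385 0.1448]
0.668 485 [0.1304 0.1389 0.1478]
```

Call:
jog_arm(
  motion=[
    [0, -0.001, 0, 0, 0, 0],
    [0, -0.002, 0, 0, 0, 0],
    [0, -0.002, 0, 0, 0, 0],
  ],
)

```text
clock: 17.58
position: [0.6261, 0.1185, 0.14]
tool_rot: [-3.132, 0.0, 0.184]
ft_force: [0.2, -0.8, -1.2]
opening: 0.001
```

```bash
python3 pk.py
```

```text
17.6333 [0.6262 0.1185 0.14  ] [ 1.  -1.8  0.5]
pegtop 601 [0.6276 0.1375 0.0864]
0.635 290 [0.1327 0.1391 0.1453]
0.645 298 [0.1326 0.139  0.1452]
0.655 317 [0.1327 0.139  0.1452]
0.668 472 [0.1304 0.139  0.1477]
```

Keeper is now at about 90–91°, square. Backing off and doing a final check.

Call:
jog_arm(
  motion=[
    [0, 0.006, 0, 0, 0, 0],
    [0, 0.016, 0, 0, 0, 0],
    [0, 0.03, -0.01, 0, 0, 0],
    [0, 0.03, -0.04, 0, 0, 0],
    [0, 0.03, -0.08, 0, 0, 0],
    [0, 0.03, -0.12, 0, 0, 0],
    [-0.03, 0.03, -0.15, 0, 0, 0],
    [-0.06, 0.03, -0.16, 0, 0, 0],
    [-0.06, 0.03, -0.16, 0, 0, 0],
    [-0.06, 0.03, -0.16, 0, 0, 0],
  ],
)

```text
clock: 18.47
position: [0.5724, 0.0751, 0.302]
tool_rot: [-3.132, -0.003, 0.182]
ft_force: [-0.7, -0.2, -0.7]
opening: -0.0
```

```bash
python3 pk.py
python3 - <<'E'
from h import *
s,X=wrist(); save("w7.png",s["img"])
for x0,y0 in((.53,.06),(.53,.17),(.63,.06),(.615,.17)):
  m=(abs(X[...,0]-x0)<.006)&(abs(X[...,1]-y0)<.006); print(x0,y0,m.sum(),np.median(X[m][:,2]).round(4))
k=(X[...,2]>.074)&(X[...,2]<.081)&(abs(X[...,0]-.56)<.05); print("tin",np.median(X[k],0).round(4))
E
```

```text
18.5167 [0.573  0.0754 0.3008] [-0.3  0.2  0.1]
pegtop 112 [0.6248 0.1389 0.0865]
0.635 96 [0.1325 0.1389 0.1455]
0.645 97 [0.1325 0.139  0.1453]
0.655 98 [0.1326 0.139  0.1453]
0.668 138 [0.1301 0.1388 0.1481]
0.53 0.06 81 0.0425
0.53 0.17 84 0.0427
0.63 0.06 108 0.0428
0.615 0.17 106 0.0425
tin [0.5656 0.1006 0.0777]
```

View pics/w7.png

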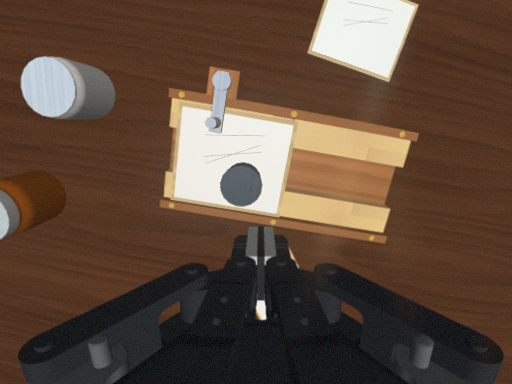

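The view shows the keeper from (221,80) to (213,124), square across the lip, with the board flat and the tin upright on it at (241,185). The arm is clear of everything.

```bash
python3 -c "
from bench import *
print(sign_off())"
```

```text
the job is handed in; nothing more can be done
None
```

The board is home in its notches and the keeper is square across it. I handed the job in at about 18.5 s of the 51 s allowed.

- **Board:** I pushed the rear edge with the shut fingertips at about 2–6 N until the resistance fell away. The force then rose to 12 N against the notch walls. The top face reads 42.5–42.8 mm at all four corners, down from about 50 mm, so it is flat on the rails.
- **Keeper:** I swung it over by its peg. The first swing stopped about 2° short of square, and the first nudge didn't reach the peg. A slow creep then brought it to about 91° (1.58–1.60 rad).
- **Other things:** The tin is upright on the board and was not touched. The jar, can and hammer measured within about 2 mm of where they started; I did that check just before the last keeper nudge.
- **Disagreement:** The fit of the frame's origin along the rails scattered by about 5 mm between cameras, and one close-up fit was off by more than 20 mm. I therefore relied on the felt stop, the board's height and the direct view of the pivot and peg.

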